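Clamp a gift box in the packing jig

TASK

Slide the packing jig's sliding stop up until the gift box is held square and snug between it and the fixed stop, then turn the black clamp knob clockwise until it is fully tight, so that the stop is locked there, and let go. The box stays lying flat on the board; do not disturb the paper cup and the candle jar beside the jig.

Things in the scene. Friction and masses are not known exactly. Their poses are not given: they have to be found in the camera images.
- stop (a joint): the sliding stop of the packing jig (m): 0 = fully open (its face 250 mm from the fixed stop's face), grows as it slides towards the fixed stop, to 0.16 at most. The distance between the two faces is 0.250 - value, so it stands at 0.110 when the 140 mm long gift box is held snugly between them. It slides with about 1.5 N of friction while the knob is loose and stays put against a push of at least 12 N once the knob is fully tight; nothing moves it back by itself.
- stop_face (a point): centre of the lower edge of the sliding stop's face, on the upper side of the board; +y points straight along the slide, out of the face, to the fixed stop; z up. The sliding stop is brown wood: an upright plate 130 mm wide (x), 12 mm thick, 60 mm high, and behind it (-y) a low block 90 mm wide, 123 mm long, 30 mm high that carries the clamp knob, whose upright axis is 85 mm behind the face (x = 0, y = -85 mm).
- knob (a joint): the clamp knob's angle (rad), growing as it is turned clockwise seen from above: 0 = quite loose, begins to bite at about 0.7, end stop (fully tight) at 1.4. It takes about 0.1 N m loose and 0.15 N m near the end, and stays where it is left.
- knob_grip (a point): on the axis of the clamp knob, 82 mm above the table: where to grip it. The knob is black plastic: a disc of 52 mm diameter and 8 mm thick on the block (its upper side 58 mm above the table), with an upright bar grip on it 64 mm long, 14 mm wide, 38 mm high (its top 96 mm above the table). x lies along the bar and turns with the knob, y across it, z up. At 0 the bar stands square across the slide.
- fixed_face (a point): centre of the lower edge of the fixed stop's face, on the upper side of the board. The fixed stop is a brown wooden plate 130 mm wide, 60 mm high, at the far end of the slide. y points along the slide, out through the back of this stop (away from the sliding stop); z up.
- jig: the packing jig, fixed to the table: a plywood board 180 mm wide (x), 460 mm long (y), 18 mm thick, the fixed stop at its +y end (face at y = +190 mm) and the sliding stop on its -y half. Origin at the centre of the board's underside, on the table; y along the slide towards the fixed stop.
- gift_box: closed kraft-cardboard gift box with round brown prints, 110 mm wide (x), 140 mm long (y), 75 mm high, about 0.45 kg, lying loose on the board between the two stops, some way from both and a little askew. Origin at the centre of its underside, 18 mm above the table; its top is 93 mm above the table.
- cup: empty white paper cup, 80 mm across, 95 mm high, loose on the table; origin at the centre of its underside. A bystander.
- candle: jar candle with a brass lid, 72 mm across, 85 mm high, loose; origin at the centre of its underside. A bystander.
Things that resemble listed ones, but are neither listed nor needed, are in the scene too. What is shaped like the gift_box but blue or pink is not meant.

How it is judged (in metres and radians):
At the end, for the whole second after the job is handed in: The gift box lies flat on the board, square within 0.06 rad, within 40 mm of the board's centre line and 5 mm of the fixed stop; the sliding stop is against it within 5 mm (0.105 to 0.115); the knob is past 1.1 of its 1.4 rad; all at rest (value of joint stop between 0.105 and 0.115 m and value of joint knob above 1.1 rad and y of gift_box in the frame of jig between 0.115 and 0.125 m and x of gift_box in the frame of jig between -0.04 and 0.04 m and z of gift_box in the frame of jig below 0.022 m and angle between the y axis of gift_box and the y axis of jig, either way round below 0.06 rad and angle between gift_box's own z axis and vertical below 0.05 rad and linear speed of gift_box below 0.01 m/s); the robot touches nothing.
It fails at once if a thing standing beside the jig (paper cup, candle jar) is shifted by more than 30 mm or tipped (distance of any of cup, candle from where it was at the start of the episode above 0.03 m or angle between any of cup, candle's own z axis and vertical above 0.5 rad).
It also fails if it takes over 35 s, if anything falls off the work surface, if the arm or the gripper's body presses on something with over 40 N, if the wrist force passes 120 N, or if a joint passes its speed limit or range.

ROBOT

A 6-joint arm with a two-finger parallel gripper is mounted at the origin on the work surface. World frame = base frame: x ahead of the robot, y to its left, z up, the work surface at z = 0. Lengths are in mm, angles in degrees, forces in N, time in s.
With the tool pointing down it reaches from about 300 to 850 mm from the base axis. Payload 4.2 kg.
Tool frame: the origin (TCP) lies at the very end of the fingers, on their centre line; the grasp point (between the pads) lies 19 mm behind it (env.grasp_offset is the distance from the TCP to the grasp point, in mm); z points along the fingers, y is the line along which they close (so a half turn about z gives the same grasp; the last joint's range is limited). The gripper opens to 91 mm and grips with 3 to 60 N. Pads are 32 mm wide; open, the fingers measure 118 mm over their backs; the gripper's body (76 mm by 178 mm) begins 60 mm behind the grasp point.
Start: joints at [71.792, 18.312, 89.639, -0, 72.044, -1.146], TCP at [168.717, 549.707, 213.976] pointing down, gripper open.
Joint ranges: [-177.97, 177.97], [-48.28, 115.42], [12.27, 149.76], [-77.06, 257.06], [2.81, 150.46], [-146.56, 146.56]. Speed limits (degrees/s): [147.25, 147.25, 180, 180, 180, 180].

INTERFACE

Orientations are given as [roll, pitch, yaw] about the fixed x, y, z axes, in that order (R = Rz(yaw) Ry(pitch) Rx(roll)).
In Python, from workcell import env gives the robot as it stands. The module is installed in compiled form; this text tells all that it offers.
- The arm moves only by the tool send_rows, never from a script. Its argument "motion" is a list of rows, each an object of numbers: "tx", "ty", "tz": the shift along the tool's x, y, z in units of 500 mm (1.0 is 500 mm); "rx", "ry", "rz": the turn, a rotation vector about the tool's x, y, z in units of 30 degrees (1.0 is 30 degrees); "gripper": the closure, from -1 (fully open) to 1 (shut). In form: [{"tx": .., "ty": .., "tz": .., "rx": .., "ry": .., "rz": .., "gripper": ..}, ...]. A call has 1 to 12 rows; each row shifts and turns the commanded pose from where the row before left it, along the tool's axes as they then stand; what a row does not reach is not made up. A row lasts 1/8 s, in which the tool goes at most 62.5 mm and 10.7 degrees, less where a joint would pass 70% of its speed; a pose out of reach is approached as far as the arm can. A call with a number of a shift or a turn outside -1 to 1 is refused whole. A call with a gripper value outside its range is refused whole. The fingers move at their own pace and stop on an object; "grip_force" is the grip in N (left out, the last holds). Time passes only in rows, so rows that do not move let the fingers close. It gives the time, the measured TCP pose, the force, the opening and the grip force at its end, in the units of the state.
- env.state(): the state, without advancing time (a new reading comes with each control period).
- env.grab_frame(name): name is "scene" or "top"; returns a dict with "frame" (420x560x3 uint8, red, green, blue), "vertical_fov" (degrees; the focal length in pixels is half the picture's height over the tangent of half this angle, whatever the lens; pixels are square), "cx", "cy" (the principal point, pixels), "rvec" (rotation vector, rad) and "tvec" (3), from world to camera coordinates, as OpenCV has them. Camera axes: x right, y down, z forward; pixel columns grow to the right and rows downward; lengths in mm; the calibration is good to about 2 mm. A picture is of the moment at which its call begins. There is no depth.
- env.job_done(): hands the job in; it is judged then, once.
The state is a dict: "time_s": time; "qpos": joint angles; "qvel": joint speeds; "effort": joint torques, N m; "ee_pos": TCP position; "ee_rot": TCP orientation; "force": force on the tool from outside, world axes, zero at the start; "torque": the same for the moment, N m; "gripper_width": finger opening in mm; "gripper_force": force on a finger pad.
Only numpy, scipy, OpenCV 4.12 (cv2) and the standard library are available. Lean on these libraries where they do the work, as an engineer would, in place of code of your own. Each camera call takes 0.05 s, during which the arm holds its last target. There are 200 camera calls.

## Working session

There is one attempt and no reset: what is moved stays moved. The work goes in short steps, Python scripts to look and compute and a tool call to move; the robot and the scene stay as the last step left them, time stands still between calls to the robot, and variables do not carry over. Pictures are saved under pics/ and viewed, at most 10 in all, crops included, and the job is handed in when it is done.

Besides the shell and the picture viewer there is one more tool, called after "Emit:" as name(argument=value, ...) on one line, values as JSON. send_rows: Moves the arm, as the interface text tells. Shifts and turns lie within -1 to 1; 1 stands for 500 mm of shift or 30 degrees of turn. Its arguments: {"type":"object","properties":{"motion":{"type":"array"},"grip_force":{"type":"number"}},"required":["motion"]}

```bash
mkdir -p pics
cat > h.py <<'E'
import numpy as np, cv2
from workcell import env
def grab(n,fn=None):
    f=env.grab_frame(n)
    if fn: cv2.imwrite('pics/'+fn,cv2.cvtColor(f['frame'],cv2.COLOR_RGB2BGR))
    return f
def K(f):
    F=210/np.tan(np.radians(f['vertical_fov'])/2)
    return np.array([[F,0,f['cx']],[0,F,f['cy']],[0,0,1.]])
def w(f,u,v,z):
    R=cv2.Rodrigues(np.array(f['rvec'],float))[0];t=np.array(f['tvec'],float).ravel()
    d=R.T@np.linalg.inv(K(f))@[u,v,1];c=-R.T@t
    return c+d*(z-c[2])/d[2]
def p(f,P):
    return cv2.projectPoints(np.array(P,float).reshape(-1,1,3),np.array(f['rvec'],float),np.array(f['tvec'],float),K(f),None)[0][:,0]
E
python3 - <<'E'
from h import *
for n in('scene','top'):
    f=grab(n,n+'0.png');print(n,f['vertical_fov'],f['cx'],f['cy'],f['rvec'],f['tvec'],[k for k in f])
print(env.state())
E
```

```text
scene 49.81296952786556 277.6141901577577 207.31013322938313 [ 1.75612359  1.45060799 -0.74646669] [-214.83199307 -209.30756586 1289.22220593] ['frame', 'vertical_fov', 'cx', 'cy', 'rvec', 'tvec']
top 45.26261866385215 282.3253606778401 204.91309033437278 [ 2.18592844 -2.02628101  0.20448605] [  80.0742799   526.93586763 1151.77074013] ['frame', 'vertical_fov', 'cx', 'cy', 'rvec', 'tvec']
{'time_s': 0.1, 'qpos': array([ 7.17930215e+01,  1.83471381e+01,  8.96983528e+01, -6.76186132e-04,
        7.20440288e+01, -1.14563351e+00]), 'qvel': array([-0.0305917 , -0.02218411, -0.18801891, -0.04845151, -0.11755282,
       -0.07686778]), 'effort': array([ 3.05257686e-07, -4.13331771e+01, -2.32510436e+01,  7.29068276e-02,
        4.22220665e-02, -7.22637174e-05]), 'ee_pos': array([168.56358786, 549.27244095, 213.21998057]), 'ee_rot': array([-1.79910485e+02, -1.14703711e-03,  1.62938863e+02]), 'force': array([-0.47770599, -1.12727242, -0.21745113]), 'torque': array([-0.04173033, -0.01243312,  0.01393627]), 'gripper_force': 0.0, 'gripper_width': 91.41454640052113}
```

View pics/top0.png

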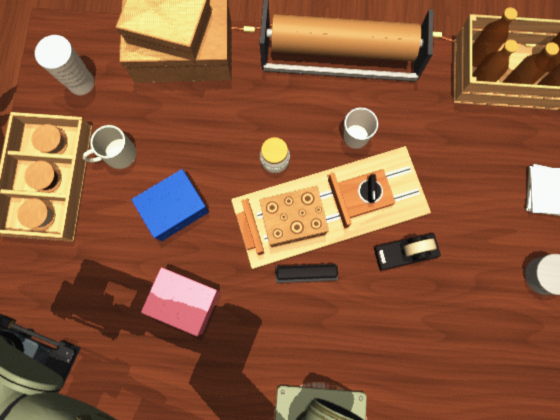

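View pics/scene0.png

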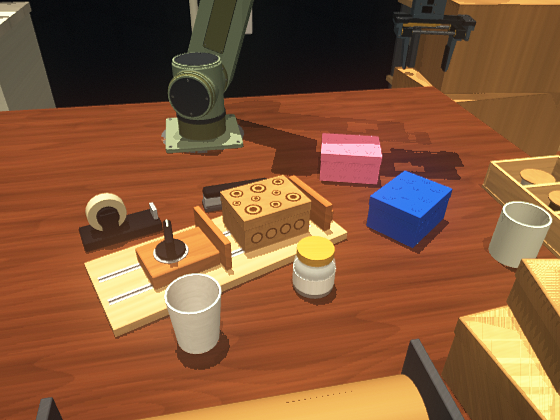

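The top view shows the jig, with board corners near (233,195), (405,150), (430,212) and (250,263). The kraft box is at (294,215), the fixed stop at (250,226), the sliding stop at (340,198) and the knob at (371,190). The cup is at (360,128) and the candle at (275,155). Box candidates are kraft (294,215), blue (170,205) and pink (180,300). Only the kraft one has brown prints and lies on the jig. I'll confirm this in one enlarged crop.

Run:
```python
import cv2
i=cv2.imread('pics/top0.png')[110:280,220:445]
cv2.imwrite('pics/crop0.png',cv2.resize(i,None,fx=3.5,fy=3.5,interpolation=cv2.INTER_CUBIC))
```

```text
(no output)
```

View pics/crop0.png

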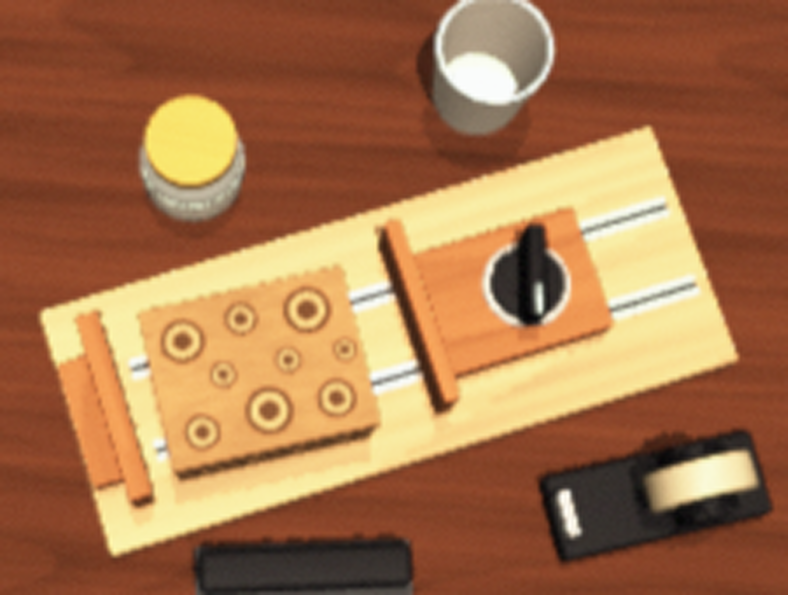

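```bash
cat >> h.py <<'E'
def c2(x,y,s=3.5,u0=220,v0=110): return u0+(x+.5)/s-.5, v0+(y+.5)/s-.5
E
python3 - <<'E'
from h import *
f=grab('top')
C=np.array([w(f,*c2(*q),18)[:2] for q in[(42,311),(651,127),(737,357),(113,555)]])
# jig: +y end corners are C0,C3
print(C.round(1)); print([np.linalg.norm(C[i]-C[(i+1)%4]).round(1) for i in range(4)])
M=np.array([[0,230],[0,-230],[0,-230],[0,230]],float)
y=(C[0]+C[3]-C[1]-C[2]); y/=np.linalg.norm(y); x=np.array([y[1],-y[0]])
# rigid fit
s=[1 if (c-C.mean(0))@x>0 else -1 for c in C]
M[:,0]=[90*k for k in s]
A=C-C.mean(0);th=np.arctan2((M[:,0]*A[:,1]-M[:,1]*A[:,0]).sum(),(M*A).sum())
R=np.array([[np.cos(th),-np.sin(th)],[np.sin(th),np.cos(th)]]);o=C.mean(0)
print('jig',o,np.degrees(th),'resid',(A-M@R.T).round(1).tolist())
np.savez('jig.npz',o=o,R=R,th=th)
def J(q,z): return ((w(f,*c2(*q),z)[:2]-o)@R).round(1)
print('box',[J(q,93) for q in[(140,312),(340,266),(379,427),(178,468)]])
print('plate top',[J(q,78) for q in[(380,230),(400,220),(458,400),(438,411)]])
print('fixed top',[J(q,78) for q in[(100,313),(152,498)]])
print('knob disc',[J(q,58) for q in[(526,284)]],'bar',[J(q,96) for q in[(533,226),(530,318)]])
print('cup rim',J((494,50),95),'candle',J((192,140),85))
def W(x,y,z): return np.r_[R@[x,y]+o,z]
s=grab('scene')
for n in'scene','top':
  g=s if n=='scene' else f
  im=cv2.cvtColor(g['frame'],cv2.COLOR_RGB2BGR)
  for a in[(90,230,18),(90,-230,18),(-90,-230,18),(-90,230,18),(65,190,78),(-65,190,78)]:
    cv2.circle(im,tuple(p(g,W(*a))[0].round().astype(int).tolist()),2,(255,0,0),-1)
  cv2.imwrite(f'pics/ov_{n}.png',im)
a=cv2.imread('pics/ov_scene.png')[170:340,70:350];cv2.imwrite('pics/ov.png',cv2.resize(a,None,fx=2.8,fy=2.8,interpolation=cv2.INTER_CUBIC))
E
```

```text
[[ 533.7  246.9]
 [ 702.3 -178.8]
 [ 537.5 -243.5]
 [ 366.3  181.6]]
[np.float64(457.9), np.float64(177.1), np.float64(458.2), np.float64(179.7)]
jig [534.95963188   1.54346173] 21.718505035136126 resid [[0.3, -1.6], [-1.3, -0.0], [1.0, 2.0], [0.1, -0.3]]
box [array([ 51.2, 163.8]), array([41.4, 27.3]), array([-69.4,  36.8]), array([-55.9, 170.3])]
plate top [array([60.4, -8.5]), array([ 63. , -23.7]), array([-66.1, -21. ]), array([-69.1,  -5.9])]
fixed top [array([ 62. , 189.4]), array([-67.8, 192.2])]
knob disc [array([ -1.3, -95.2])] bar [array([  28.3, -103.9]), array([-30.5, -81.1])]
cup rim [ 153.9 -120.2] candle [157.5  94.9]
```

View pics/ov.png

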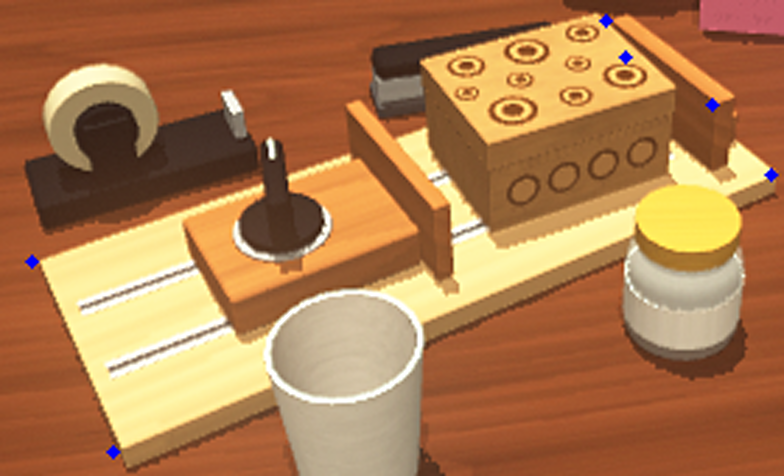

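The overlay confirms the jig fit: the board corners line up at (32,262), (113,452) and (771,175) in the crop, and the kraft box is the one on the jig. The jig origin is (535, 1.5) with yaw 21.7°. The stop face is at y ≈ -7 (value ≈ 0.053) and the knob is at about (569, -85) in world coordinates, already at ≈ 0.37 rad. Plan: grip the knob bar (tool yaw about 180°), slide 57 mm along +y, turn clockwise about 60°, and release.

Emit:
send_rows(motion=[{"rz":-0.29,"gripper":-1},{"rz":-0.29,"gripper":-1},{"tx":-0.061,"ty":-0.098,"gripper":-1},{"tx":-0.061,"ty":-0.098,"gripper":-1},{"tx":-0.061,"ty":-0.098,"gripper":-1},{"tx":-0.061,"ty":-0.098,"gripper":-1},{"tx":-0.061,"ty":-0.098,"gripper":-1},{"tx":-0.061,"ty":-0.098,"gripper":-1},{"tx":-0.061,"ty":-0.098,"gripper":-1},{"tx":-0.061,"ty":-0.098,"gripper":-1},{"tx":-0.061,"ty":-0.098,"gripper":-1},{"tx":-0.061,"ty":-0.098,"gripper":-1}])

```text
invalid input at $.motion[0]: expected keys tx, ty, tz, rx, ry, rz, gripper
```

Emit:
send_rows(motion=[{"tx":-0.061,"ty":-0.098,"gripper":-1},{"tx":-0.061,"ty":-0.098,"gripper":-1},{"tx":-0.061,"ty":-0.098,"gripper":-1},{"gripper":-1},{"gripper":-1},{"gripper":-1}])

```text
invalid input at $.motion[0]: expected keys tx, ty, tz, rx, ry, rz, gripper
```

```bash
cat >> h.py <<'E'
j=np.load('jig.npz');o=j['o'];Rj=j['R'];th=float(j['th'])
def need(x,y,yaw):
    s=env.state();P=s['ee_pos'];psi=np.radians(s['ee_rot'][2])
    g=Rj@[x,y]+o;d=g-P[:2]
    print('jig xy',((P[:2]-o)@Rj).round(1),'pose',P.round(1),s['ee_rot'].round(2),'F',s['force'].round(1),'t',s['time_s'])
    print('goal',g.round(1),'tx,ty mm',d@[np.cos(psi),np.sin(psi)],d@[np.sin(psi),-np.cos(psi)],'dyaw',(np.degrees(th)+yaw+180-s['ee_rot'][2]+180)%360-180)
E
python3 -c "
from h import *
need(-.5,-92.5,-21.2)"
```

```text
jig xy [-137.6  644.6] pose [168.6 549.4 213.5] [-179.94   -0.    162.94] F [-0.1  0.7 -0. ] t 0.2
goal [568.7 -84.6] tx,ty mm -568.5136402692748 -488.73509972434755 dyaw 17.577362364560315
```

All seven keys are required.

Emit:
send_rows(motion=[{"tx":0,"ty":0,"tz":0,"rx":0,"ry":0,"rz":-0.29,"gripper":-1},{"tx":0,"ty":0,"tz":0,"rx":0,"ry":0,"rz":-0.29,"gripper":-1},{"tx":-0.061,"ty":-0.098,"tz":0,"rx":0,"ry":0,"rz":0,"gripper":-1},{"tx":-0.061,"ty":-0.098,"tz":0,"rx":0,"ry":0,"rz":0,"gripper":-1},{"tx":-0.061,"ty":-0.098,"tz":0,"rx":0,"ry":0,"rz":0,"gripper":-1},{"tx":-0.061,"ty":-0.098,"tz":0,"rx":0,"ry":0,"rz":0,"gripper":-1},{"tx":-0.061,"ty":-0.098,"tz":0,"rx":0,"ry":0,"rz":0,"gripper":-1},{"tx":-0.061,"ty":-0.098,"tz":0,"rx":0,"ry":0,"rz":0,"gripper":-1},{"tx":-0.061,"ty":-0.098,"tz":0,"rx":0,"ry":0,"rz":0,"gripper":-1},{"tx":-0.061,"ty":-0.098,"tz":0,"rx":0,"ry":0,"rz":0,"gripper":-1},{"tx":-0.061,"ty":-0.098,"tz":0,"rx":0,"ry":0,"rz":0,"gripper":-1},{"tx":-0.061,"ty":-0.098,"tz":0,"rx":0,"ry":0,"rz":0,"gripper":-1}])

```text
time_s: 1.7
ee_pos: [477.3, 59.8, 214.0]
ee_rot: [180.0, 0.0, -179.7]
force: [1.7, 0.0, 0.0]
gripper_width: 91.2
gripper_force: 0.0
```

Emit:
send_rows(motion=[{"tx":-0.061,"ty":-0.098,"tz":0,"rx":0,"ry":0,"rz":0,"gripper":-1},{"tx":-0.061,"ty":-0.098,"tz":0,"rx":0,"ry":0,"rz":0,"gripper":-1},{"tx":-0.061,"ty":-0.098,"tz":0,"rx":0,"ry":0,"rz":0,"gripper":-1},{"tx":0,"ty":0,"tz":0,"rx":0,"ry":0,"rz":0,"gripper":-1},{"tx":0,"ty":0,"tz":0,"rx":0,"ry":0,"rz":0,"gripper":-1},{"tx":0,"ty":0,"tz":0,"rx":0,"ry":0,"rz":0,"gripper":-1}])

```text
time_s: 2.45
ee_pos: [568.3, -83.8, 214.0]
ee_rot: [180.0, -0.0, -179.6]
force: [0.5, 0.5, -0.3]
gripper_width: 91.1
gripper_force: 0.0
```

```bash
python3 -c "
from h import *
need(-.5,-92.5,-21.2)"
```

```text
jig xy [ -0.6 -91.6] pose [568.3 -83.8 214. ] [ 1.7998e+02 -2.0000e-02 -1.7958e+02] F [ 0.5  0.5 -0.3] t 2.45
goal [568.7 -84.6] tx,ty mm -0.4385731899247888 -0.8200465927512632 dyaw 0.10248830422267474
```

Emit:
send_rows(motion=[{"tx":0,"ty":-0.002,"tz":0.06,"rx":0,"ry":0,"rz":0,"gripper":-1},{"tx":0,"ty":0,"tz":0.06,"rx":0,"ry":0,"rz":0,"gripper":-1},{"tx":0,"ty":0,"tz":0.06,"rx":0,"ry":0,"rz":0,"gripper":-1},{"tx":0,"ty":0,"tz":0.06,"rx":0,"ry":0,"rz":0,"gripper":-1},{"tx":0,"ty":0,"tz":0.03,"rx":0,"ry":0,"rz":0,"gripper":-1},{"tx":0,"ty":0,"tz":0.03,"rx":0,"ry":0,"rz":0,"gripper":-1},{"tx":0,"ty":0,"tz":0,"rx":0,"ry":0,"rz":0,"gripper":-1},{"tx":0,"ty":0,"tz":0,"rx":0,"ry":0,"rz":0,"gripper":-1}])

```text
time_s: 3.45
ee_pos: [569.7, -86.0, 64.8]
ee_rot: [-180.0, 0.1, -179.7]
force: [-0.1, -0.7, 0.3]
gripper_width: 91.2
gripper_force: 0.0
```

Emit:
send_rows(motion=[{"tx":0,"ty":0,"tz":0,"rx":0,"ry":0,"rz":0,"gripper":1},{"tx":0,"ty":0,"tz":0,"rx":0,"ry":0,"rz":0,"gripper":1},{"tx":0,"ty":0,"tz":0,"rx":0,"ry":0,"rz":0,"gripper":1},{"tx":0,"ty":0,"tz":0,"rx":0,"ry":0,"rz":0,"gripper":1},{"tx":0,"ty":0,"tz":0,"rx":0,"ry":0,"rz":0,"gripper":1},{"tx":0,"ty":0,"tz":0,"rx":0,"ry":0,"rz":0,"gripper":1},{"tx":0,"ty":0,"tz":0,"rx":0,"ry":0,"rz":0,"gripper":1},{"tx":0,"ty":0,"tz":0,"rx":0,"ry":0,"rz":0,"gripper":1}], grip_force=25)

```text
time_s: 4.45
ee_pos: [569.0, -86.0, 63.9]
ee_rot: [-180.0, 0.0, -179.7]
force: [-0.1, 0.9, 0.6]
gripper_width: 14.4
gripper_force: 7.3
```

```bash
python3 -c "
from h import *
need(-.5,-42.5,-21.2);print(env.state()['gripper_width'],env.state()['gripper_force'],env.state()['torque'])
f=grab('top');i=cv2.cvtColor(f['frame'],cv2.COLOR_RGB2BGR)[110:280,220:445]
cv2.imwrite('pics/crop1.png',cv2.resize(i,None,fx=3.5,fy=3.5,interpolation=cv2.INTER_CUBIC))"
```

```text
jig xy [ -0.8 -93.9] pose [569.  -86.   63.9] [-180.      0.   -179.65] F [-0.1  0.9  0.6] t 4.45
goal [550.2 -38.1] tx,ty mm 18.472486492968343 47.96968829677101 dyaw 0.17008258683722488
14.417458302638817 7.297515794634819 [ 0.2333895  -0.10318738  0.11436818]
```

View pics/crop1.png

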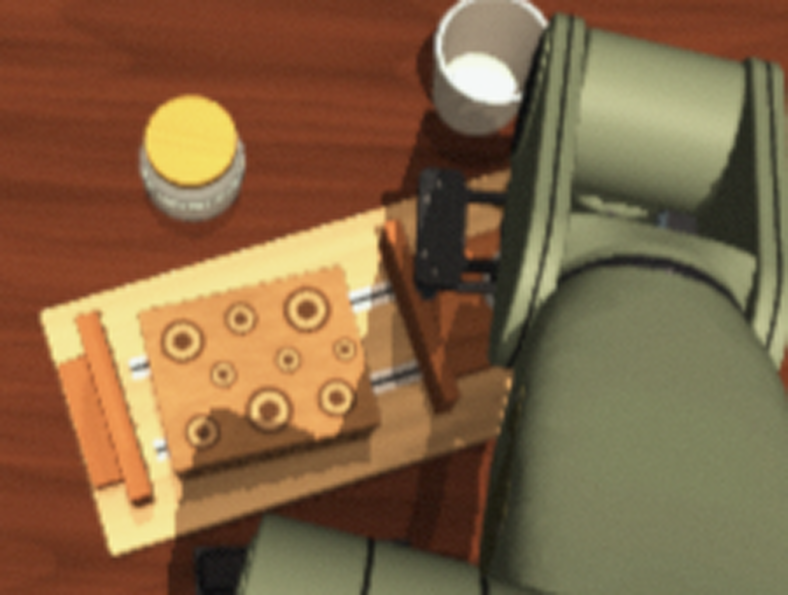

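The knob is gripped at 14.4 mm opening. The box (260,370 in the crop), the plate (418,315) and the cup (494,65) have not moved. Now I'll slide along the jig's +y.

Emit:
send_rows(motion=[{"tx":0.0036,"ty":0.0093,"tz":0,"rx":0,"ry":0,"rz":0,"gripper":1},{"tx":0.0036,"ty":0.0093,"tz":0,"rx":0,"ry":0,"rz":0,"gripper":1},{"tx":0.0036,"ty":0.0093,"tz":0,"rx":0,"ry":0,"rz":0,"gripper":1},{"tx":0.0036,"ty":0.0093,"tz":0,"rx":0,"ry":0,"rz":0,"gripper":1},{"tx":0.0036,"ty":0.0093,"tz":0,"rx":0,"ry":0,"rz":0,"gripper":1},{"tx":0.0036,"ty":0.0093,"tz":0,"rx":0,"ry":0,"rz":0,"gripper":1},{"tx":0.0036,"ty":0.0093,"tz":0,"rx":0,"ry":0,"rz":0,"gripper":1},{"tx":0.0036,"ty":0.0093,"tz":0,"rx":0,"ry":0,"rz":0,"gripper":1},{"tx":0.0036,"ty":0.0093,"tz":0,"rx":0,"ry":0,"rz":0,"gripper":1},{"tx":0.0036,"ty":0.0093,"tz":0,"rx":0,"ry":0,"rz":0,"gripper":1}])

```text
time_s: 5.75
ee_pos: [550.7, -39.6, 63.9]
ee_rot: [-180.0, 0.0, -179.7]
force: [1.1, -4.0, -2.1]
gripper_width: 13.9
gripper_force: 25.0
```

```bash
python3 -c "
from h import *
need(-.5,-35,-21.2);print(env.state()['gripper_width'],Rj.T@env.state()['force'][:2])
f=grab('top');i=cv2.cvtColor(f['frame'],cv2.COLOR_RGB2BGR)[110:280,220:445]
cv2.imwrite('pics/crop2.png',cv2.resize(i,None,fx=3.5,fy=3.5,interpolation=cv2.INTER_CUBIC))"
```

```text
jig xy [ -0.6 -44.1] pose [550.7 -39.6  63.9] [-1.7997e+02  1.0000e-02 -1.7965e+02] F [ 1.1 -4.  -2.1] t 5.75
goal [547.4 -31.2] tx,ty mm 3.184238195488867 8.501528079284626 dyaw 0.1707572800349908
13.925085450164767 [-0.46417961 -4.13061381]
```

View pics/crop2.png

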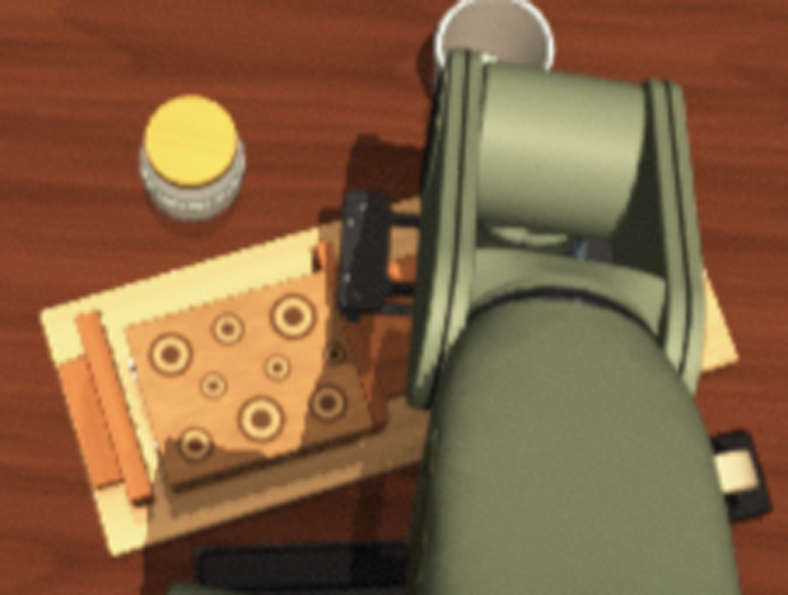

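The box is now square against the sliding stop, with about 8 mm left to the fixed stop at (125,400) in the crop. I'll continue in small steps and watch the force.

Emit:
send_rows(motion=[{"tx":0.0022,"ty":0.0056,"tz":0,"rx":0,"ry":0,"rz":0,"gripper":1},{"tx":0.0022,"ty":0.0056,"tz":0,"rx":0,"ry":0,"rz":0,"gripper":1},{"tx":0,"ty":0,"tz":0,"rx":0,"ry":0,"rz":0,"gripper":1}])

```text
time_s: 6.18
ee_pos: [548.3, -33.6, 63.9]
ee_rot: [180.0, -0.0, -179.7]
force: [0.3, -2.3, -1.4]
gripper_width: 14.0
gripper_force: 25.0
```

Emit:
send_rows(motion=[{"tx":0.0007,"ty":0.0019,"tz":0,"rx":0,"ry":0,"rz":0,"gripper":1},{"tx":0.0007,"ty":0.0019,"tz":0,"rx":0,"ry":0,"rz":0,"gripper":1},{"tx":0,"ty":0,"tz":0,"rx":0,"ry":0,"rz":0,"gripper":1}])

```text
time_s: 6.55
ee_pos: [547.7, -32.1, 63.9]
ee_rot: [180.0, -0.0, -179.7]
force: [1.1, -4.2, -1.1]
gripper_width: 14.1
gripper_force: 25.0
```

```bash
python3 -c "
from h import *
need(-.5,-35,-21.2);print(env.state()['gripper_width'],Rj.T@env.state()['force'][:2])"
```

```text
jig xy [ -0.6 -35.9] pose [547.7 -32.1  63.9] [ 1.8000e+02 -1.0000e-02 -1.7966e+02] F [ 1.1 -4.2 -1.1] t 6.55
goal [547.4 -31.2] tx,ty mm 0.215897623412846 0.9064131849627258 dyaw 0.17895540310792057
14.065797358206666 [-0.57083078 -4.27613389]
```

Still sliding freely; keep going until contact.

Emit:
send_rows(motion=[{"tx":0.0007,"ty":0.0019,"tz":0,"rx":0,"ry":0,"rz":0,"gripper":1},{"tx":0,"ty":0,"tz":0,"rx":0,"ry":0,"rz":0,"gripper":1}])

```text
time_s: 6.8
ee_pos: [547.3, -31.1, 63.9]
ee_rot: [180.0, -0.0, -179.7]
force: [0.9, -4.9, -1.6]
gripper_width: 13.6
gripper_force: 25.0
```

Emit:
send_rows(motion=[{"tx":0.0007,"ty":0.0019,"tz":0,"rx":0,"ry":0,"rz":0,"gripper":1},{"tx":0,"ty":0,"tz":0,"rx":0,"ry":0,"rz":0,"gripper":1}])

```text
time_s: 7.05
ee_pos: [546.9, -30.1, 63.9]
ee_rot: [180.0, -0.0, -179.7]
force: [-0.7, -4.6, -1.0]
gripper_width: 13.6
gripper_force: 25.0
```

Emit:
send_rows(motion=[{"tx":0.0007,"ty":0.0019,"tz":0,"rx":0,"ry":0,"rz":0,"gripper":1},{"tx":0,"ty":0,"tz":0,"rx":0,"ry":0,"rz":0,"gripper":1}])

```text
time_s: 7.3
ee_pos: [546.5, -29.2, 63.9]
ee_rot: [180.0, -0.0, -179.7]
force: [0.5, -5.1, -0.8]
gripper_width: 14.0
gripper_force: 25.0
```

Emit:
send_rows(motion=[{"tx":0.0007,"ty":0.0019,"tz":0,"rx":0,"ry":0,"rz":0,"gripper":1},{"tx":0,"ty":0,"tz":0,"rx":0,"ry":0,"rz":0,"gripper":1}])

```text
time_s: 7.55
ee_pos: [546.2, -28.3, 63.9]
ee_rot: [180.0, -0.0, -179.7]
force: [0.4, -4.6, -0.9]
gripper_width: 14.0
gripper_force: 25.0
```

Emit:
send_rows(motion=[{"tx":0.0007,"ty":0.0019,"tz":0,"rx":0,"ry":0,"rz":0,"gripper":1},{"tx":0,"ty":0,"tz":0,"rx":0,"ry":0,"rz":0,"gripper":1}])

```text
time_s: 7.8
ee_pos: [545.9, -27.5, 63.9]
ee_rot: [-180.0, -0.0, -179.7]
force: [-0.4, -5.0, -2.1]
gripper_width: 14.0
gripper_force: 25.0
```

```bash
python3 -c "
from h import *
need(-.5,-35,-21.2);print(env.state()['gripper_width'],Rj.T@env.state()['force'][:2])
f=grab('scene');a=cv2.cvtColor(f['frame'],cv2.COLOR_RGB2BGR)[170:340,70:350];cv2.imwrite('pics/sc3.png',cv2.resize(a,None,fx=2.8,fy=2.8,interpolation=cv2.INTER_CUBIC))"
```

```text
jig xy [ -0.6 -31. ] pose [545.9 -27.5  63.9] [-1.7999e+02 -1.0000e-02 -1.7966e+02] F [-0.4 -5.  -2.1] t 7.8
goal [547.4 -31.2] tx,ty mm -1.55229192137309 -3.6657608195671862 dyaw 0.17744186497964165
13.962896742033637 [-2.20045951 -4.52032924]
```

View pics/sc3.png

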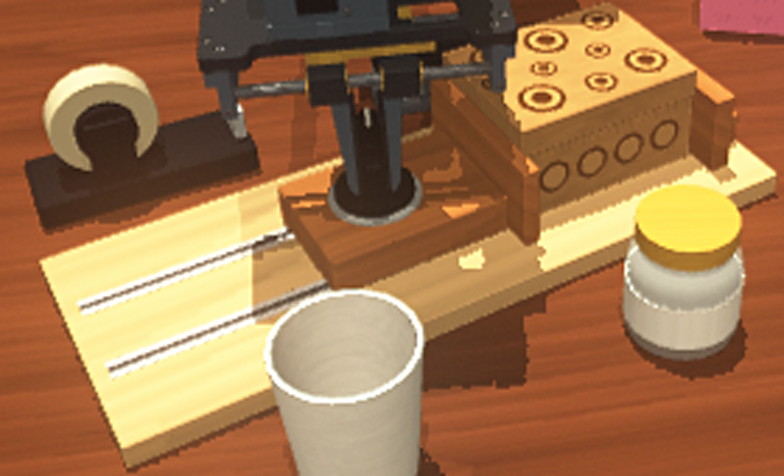

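The box looks close to the fixed stop (gap near (690,110) in the crop), but the force shows no contact yet. Continuing.

Emit:
send_rows(motion=[{"tx":0.0007,"ty":0.0019,"tz":0,"rx":0,"ry":0,"rz":0,"gripper":1},{"tx":0,"ty":0,"tz":0,"rx":0,"ry":0,"rz":0,"gripper":1},{"tx":0,"ty":0,"tz":0,"rx":0,"ry":0,"rz":0,"gripper":1}])

```text
time_s: 8.22
ee_pos: [545.8, -27.4, 63.9]
ee_rot: [-179.9, 0.0, -179.6]
force: [0.4, -7.7, -2.1]
gripper_width: 14.4
gripper_force: 25.0
```

Emit:
send_rows(motion=[{"tx":0.0007,"ty":0.0019,"tz":0,"rx":0,"ry":0,"rz":0,"gripper":1},{"tx":0,"ty":0,"tz":0,"rx":0,"ry":0,"rz":0,"gripper":1},{"tx":0,"ty":0,"tz":0,"rx":0,"ry":0,"rz":0,"gripper":1}])

```text
time_s: 8.6
ee_pos: [545.9, -27.4, 64.0]
ee_rot: [-179.8, 0.1, -179.6]
force: [1.8, -11.5, -3.1]
gripper_width: 13.8
gripper_force: 25.0
```

```bash
python3 -c "
from h import *
need(-.5,-35,-21.2);print(env.state()['gripper_width'],Rj.T@env.state()['force'][:2])
f=grab('top');i=cv2.cvtColor(f['frame'],cv2.COLOR_RGB2BGR)[185:265,225:335]
cv2.imwrite('pics/crop4.png',cv2.resize(i,None,fx=7,fy=7,interpolation=cv2.INTER_CUBIC))"
```

```text
jig xy [ -0.6 -30.9] pose [545.9 -27.4  64. ] [-1.7982e+02  7.0000e-02 -1.7962e+02] F [  1.8 -11.5  -3.1] t 8.6
goal [547.4 -31.2] tx,ty mm -1.5688474760397402 -3.765836569034272 dyaw 0.13769651883455936
13.829641281784577 [ -2.52760703 -11.32825259]
```

View pics/crop4.png

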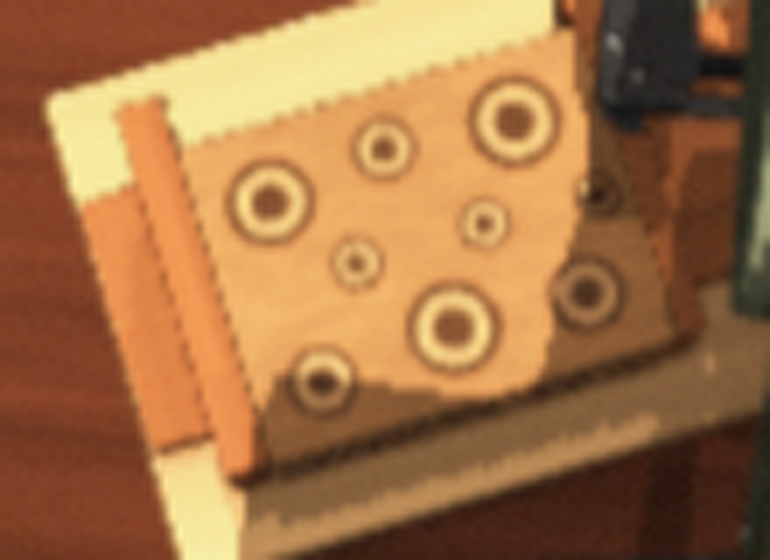

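It is snug and square: the box edge (190,145)–(265,470) in the crop lies along the fixed stop, and the push force has risen to 11 N. Now I'll turn the knob clockwise.

Emit:
send_rows(motion=[{"tx":0,"ty":0,"tz":0,"rx":0,"ry":0,"rz":0.2,"gripper":1},{"tx":0,"ty":0,"tz":0,"rx":0,"ry":0,"rz":0.2,"gripper":1},{"tx":0,"ty":0,"tz":0,"rx":0,"ry":0,"rz":0.2,"gripper":1},{"tx":0,"ty":0,"tz":0,"rx":0,"ry":0,"rz":0.2,"gripper":1},{"tx":0,"ty":0,"tz":0,"rx":0,"ry":0,"rz":0.2,"gripper":1},{"tx":0,"ty":0,"tz":0,"rx":0,"ry":0,"rz":0.2,"gripper":1},{"tx":0,"ty":0,"tz":0,"rx":0,"ry":0,"rz":0.2,"gripper":1},{"tx":0,"ty":0,"tz":0,"rx":0,"ry":0,"rz":0.2,"gripper":1},{"tx":0,"ty":0,"tz":0,"rx":0,"ry":0,"rz":0.2,"gripper":1},{"tx":0,"ty":0,"tz":0,"rx":0,"ry":0,"rz":0,"gripper":1}])

```text
time_s: 9.9
ee_pos: [546.2, -26.7, 64.1]
ee_rot: [180.0, 0.2, 126.3]
force: [2.5, -10.0, -2.3]
gripper_width: 13.8
gripper_force: 25.0
```

```bash
python3 -c "
from h import *
need(-.5,-31,-80);print(env.state()['gripper_width'],Rj.T@env.state()['force'][:2],env.state()['torque'])"
```

```text
jig xy [ -0.  -30.4] pose [546.2 -26.7  64.1] [1.7998e+02 1.6000e-01 1.2632e+02] F [  2.5 -10.   -2.3] t 9.9
goal [546.  -27.4] tx,ty mm -0.4566837068078473 -0.6047657460922674 dyaw -4.596885110809353
13.777670823212308 [ -1.32863154 -10.18633782] [-1.72205667 -0.29096511 -0.01652159]
```

Turned about 54°, so the knob is at ≈ 1.32 rad. I'll go on to the end stop.

Emit:
send_rows(motion=[{"tx":0,"ty":0,"tz":0,"rx":0,"ry":0,"rz":0.1,"gripper":1},{"tx":0,"ty":0,"tz":0,"rx":0,"ry":0,"rz":0.1,"gripper":1},{"tx":0,"ty":0,"tz":0,"rx":0,"ry":0,"rz":0,"gripper":1}])

```text
time_s: 10.28
ee_pos: [546.3, -26.6, 64.1]
ee_rot: [180.0, 0.2, 120.5]
force: [2.2, -8.3, -2.4]
gripper_width: 14.1
gripper_force: 25.0
```

```bash
python3 -c "
from h import *
need(-.5,-31,-80);print(env.state()['gripper_width'],Rj.T@env.state()['force'][:2],env.state()['torque'])"
```

```text
jig xy [  0.1 -30.4] pose [546.3 -26.6  64.1] [179.96   0.18 120.48] F [ 2.2 -8.3 -2.4] t 10.275
goal [546.  -27.4] tx,ty mm -0.5225790936952923 -0.681871965645978 dyaw 1.243392607797432
14.149276953649542 [-1.05391221 -8.54108441] [-1.54893139 -0.30704888  0.59098675]
```

End stop reached: the torque has risen to 0.59 N m at 120.5° yaw. Now release and rise.

Emit:
send_rows(motion=[{"tx":0,"ty":0,"tz":0,"rx":0,"ry":0,"rz":0,"gripper":-1},{"tx":0,"ty":0,"tz":0,"rx":0,"ry":0,"rz":0,"gripper":-1},{"tx":0,"ty":0,"tz":0,"rx":0,"ry":0,"rz":0,"gripper":-1},{"tx":0,"ty":0,"tz":0,"rx":0,"ry":0,"rz":0,"gripper":-1},{"tx":0,"ty":0,"tz":0,"rx":0,"ry":0,"rz":0,"gripper":-1},{"tx":0,"ty":0,"tz":0,"rx":0,"ry":0,"rz":0,"gripper":-1}])

```text
time_s: 11.02
ee_pos: [545.2, -25.4, 63.9]
ee_rot: [180.0, -0.0, 120.3]
force: [0.2, 0.3, 0.2]
gripper_width: 71.4
gripper_force: 0.0
```

Emit:
send_rows(motion=[{"tx":0,"ty":0,"tz":-0.05,"rx":0,"ry":0,"rz":0,"gripper":-1},{"tx":0,"ty":0,"tz":-0.1,"rx":0,"ry":0,"rz":0,"gripper":-1},{"tx":0,"ty":0,"tz":-0.1,"rx":0,"ry":0,"rz":0,"gripper":-1},{"tx":0,"ty":0,"tz":-0.1,"rx":0,"ry":0,"rz":0,"gripper":-1},{"tx":0.1,"ty":0,"tz":-0.05,"rx":0,"ry":0,"rz":0,"gripper":-1},{"tx":0.1,"ty":0,"tz":0,"rx":0,"ry":0,"rz":0,"gripper":-1},{"tx":0.1,"ty":0,"tz":0,"rx":0,"ry":0,"rz":0,"gripper":-1},{"tx":0.1,"ty":0,"tz":0,"rx":0,"ry":0,"rz":0,"gripper":-1},{"tx":0.1,"ty":0,"tz":0,"rx":0,"ry":0,"rz":0,"gripper":-1},{"tx":0,"ty":0,"tz":0,"rx":0,"ry":0,"rz":0,"gripper":-1},{"tx":0,"ty":0,"tz":0,"rx":0,"ry":0,"rz":0,"gripper":-1}])

```text
time_s: 12.4
ee_pos: [419.2, 190.1, 264.0]
ee_rot: [180.0, 0.0, 120.4]
force: [-0.2, -0.8, 0.2]
gripper_width: 90.9
gripper_force: 0.0
```

```bash
python3 -c "
from h import *
f=grab('top');i=cv2.cvtColor(f['frame'],cv2.COLOR_RGB2BGR)[110:280,220:445]
cv2.imwrite('pics/crop5.png',cv2.resize(i,None,fx=3.5,fy=3.5,interpolation=cv2.INTER_CUBIC))"
```

```text
(no output)
```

View pics/crop5.png

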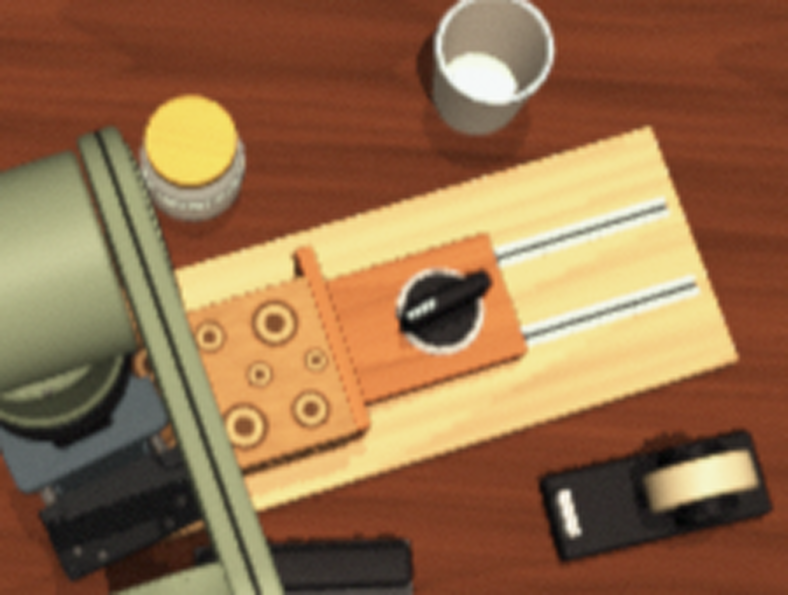

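The knob bar, (400,325)–(490,280), is about 80° from its zero, so it is fully tight. The stop lies against the box at (335,340), and the cup and candle have not moved. Handing in.

```bash
python3 -c "
from workcell import env
print(env.job_done())"
```

```text
the job is handed in; nothing more can be done
None
```

The job is handed in (no verdict came back): the gift box is square and snug between the stops, the knob is tight at its end stop (about 1.4 rad), the arm is clear, and the cup and candle haven't moved.

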